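# Roll the slotted channel over and set it against the fence

## Robot

A 6-joint arm with a two-finger parallel gripper is mounted at the origin on the work surface. World frame = base frame: x ahead of the robot, y to its left, z up, the work surface at z = 0. Lengths are in mm, angles in rad, forces in N, time in s.
With the tool pointing down it reaches from about 300 to 775 mm from the base axis. Payload 14.6 kg.
Tool frame: the origin (TCP) lies between the finger pads; the fingertips stand 22 mm ahead of it and the grasp point (between the pads) lies 3 mm ahead of it (manip.tcp_to_tips is the distance from the TCP to the fingertips, in mm); y points along the fingers, z is the direction in which the jaws open and shut, and the axes are right-handed (so a half turn about y gives the same grasp; the last joint's range is limited). The gripper opens to 94 mm and grips with 3 to 60 N. Pads are 16 mm wide; open, the fingers measure 119 mm over their backs; the gripper's body (75 mm by 177 mm) begins 78 mm behind the grasp point.
Start: joints at [-1.25, 0.3, 1.521, -0, 1.321, -0.067], TCP at [207.976, -509.151, 227.446] pointing down, gripper open.
Joint ranges: [-3.03, 3.03], [-0.79, 2.21], [0.23, 2.52], [-1.04, 4.18], [0, 3.07], [-2.55, 2.55]. Speed limits (rad/s): [2.22, 2.22, 2.57, 3.14, 3.14, 3.14].

## Interface

Orientations are given as [roll, pitch, yaw] about the fixed x, y, z axes, in that order (R = Rz(yaw) Ry(pitch) Rx(roll)).
In Python, from cell import manip gives the robot as it stands.
- The arm moves only by the shell command python3 -m jog 'ROWS' [OPENING] [FORCE]. ROWS is JSON, one flat list of numbers, 6 for each row, row after row: the shift along the tool's x, y, z in mm, then the turn, a rotation vector about the tool's x, y, z in degrees. A call has 1 to 10 rows; each row is the pose to reach, as a shift and turn from the pose commanded when the call began, along the tool's axes at that moment; what a row does not reach only later rows make up. A row lasts 1/12 s, in which the tool goes at most 41.7 mm and 7.16 degrees, less where a joint would pass 70% of its speed; a pose out of reach is approached as far as the arm can. A call with a gripper value outside its range is refused whole. OPENING is the finger opening in mm, from 0 to 94, set as the call begins (- or left out, the last holds). The fingers move at their own pace and stop on an object; FORCE is the grip in N (left out, the last holds). Time passes only in rows, so rows that repeat a pose let the fingers close. It gives the time, the measured TCP pose, the force and the opening at its end, in the units of the state.
- manip.read_state(): the state, without advancing time (a new reading comes with each control period).
- manip.camera(name): name is "side" or "top"; returns a dict with "img" (420x560x3 uint8, red, green, blue), "intrinsics" (3x3 intrinsics, pixels), "origin" and "orientation" of the camera in the world. Camera axes: x right, y down, z forward; pixel columns grow to the right and rows downward; lengths in mm; the calibration is good to about 2 mm. A picture is of the moment at which its call begins. There is no depth.
- manip.sign_off(): hands the job in, once; it reports no verdict.
Trained networks look in a picture, given as the dict that the camera call returned (one of the last four; its "shot" number tells which), for a name from the list of things; names that differ only in an ending like _2 or _b are one class to them, and where a whole thing is asked for, a point or a joint stands for the part that bears it (a point fixed in the world has none). Each returns a list of dicts, best first, with "score" (0 to 1); they miss things now and then, are a little off and sometimes report something else, mostly with a low value. They report only what shows in the picture. A call takes as long as a camera call. They do not tell look-alikes from the thing itself.
- manip.masks_of(thing, picture): "pixels" (420x560 bool, what is visible of it) and "xy" ([column, row] in pixels, amid what is visible of it).
- manip.tip_of(thing, picture): "xy" ([column, row] in pixels: a listed point, or the origin of a listed thing).
The state is a dict: "clock": time; "joints": joint angles; "qd": joint speeds; "effort": joint torques, N m; "eef_pos": TCP position; "eef_rot": TCP orientation; "wrist_force": force on the tool from outside, world axes, zero at the start; "moment": the same for the moment, N m; "finger_gap": finger opening in mm.
Only numpy, scipy, OpenCV 4.12 (cv2) and the standard library are available. Lean on these libraries where they do the work, as an engineer would, in place of code of your own. Each camera call takes 0.05 s, during which the arm holds its last target.

## Task

The slotted steel channel stands on edge on the welding bench, balanced on one of its two legs. By pushing only, tip it over towards the fence so that it lies on the edges of both legs with its slotted face up, then push it along the bench until its whole far side sits flat against the fence, ready for welding. Do not grip it or lift it off the bench, and leave the other things on the bench where they are.

Things in the scene. Friction and masses are not known exactly. Their poses are not given: they have to be found in the camera images.
- channel: slotted U-channel of bare stainless steel, 0.7 to 1 kg, 3 mm thick: web 80 mm wide, 220 mm long, two legs 40 mm deep. Starts 80 mm tall on one leg. Origin: middle of the lower leg's underside. Axes: y along its length (+-110 mm), z (up at the start) from lower leg (0) to upper leg's outer face (80 mm), x (towards the fence) from the web's outer face (-20 mm) to the leg edges (+20 mm)
- web_mid (a point): centre of the web's outer face (channel frame -20, 0, 40 mm), looking away from the fence at the start. Slots 24 mm high, 44 mm long lie along the web's middle line at y = -70, 0, 70 mm; above them 28 mm of plain web. Tipped over, this point is the middle of the top, 40 mm above the bench, and the channel lies 80 mm wide, its old underside facing away from the fence
- toe_a (a point): point on the edge of the lower leg, 5 mm from its +y end (channel frame 20, 105, 0 mm). The channel tips about this edge, which stays on the bench all through the job; pushed near the web's top it turns about it without skidding far, comes to its balance at about 36 degrees, and beyond that falls over by itself
- toe_b (a point): the same, 5 mm from the -y end (20, -105, 0 mm)
- far_a (a point): point on the outer face of the upper leg, half way down the leg, 5 mm from the +y end (channel frame 0, 105, 80 mm); it belongs against the fence at the end. Sliding the tipped channel along the bench takes 5 to 12 N; the fence behind it is rigid
- far_b (a point): the same, 5 mm from the -y end (0, -105, 80 mm)
- fence: magnetic fence fixed to the bench: aluminium bar 320 mm long, 30 mm high, 10 mm thick, two grey magnet blocks with black knobs (63 mm tall) behind. Origin: bottom middle of the front face, which looks to the channel. y along the bar (+-160 mm), x from that face level away from the channel, z up. The channel starts 160 to 200 mm in front of the face, turned up to 0.2 rad from parallel
- hammer: bystander: ball-peen hammer lying flat, 280 mm long, black handle, to the left of the work; origin under the handle, x towards the head
- disc: bystander: grinding disc, 115 mm diameter, 6 mm thick, lying flat to the right; origin under its centre
- tube: bystander: upright offcut of steel tube, 42 mm diameter, 50 mm tall, at the right of the work; origin under its centre
Mind the look-alikes: they are no part of the job. Leave any purple look-alike of the channel alone.

How it is judged:
By the outcome, as a careful person would: the job done as asked, in the order asked, and still so for the second after the job is handed in, with the robot touching nothing.
It also fails if it takes over 64 s, if anything falls off the work surface, if the arm or the gripper's body presses on something with over 40 N, if the wrist force passes 120 N, or if a joint passes its speed limit or range.

## Working session

There is one attempt and no reset: what is moved stays moved. The work goes in short steps, Python scripts to look and compute and a shell command to move; the robot and the scene stay as the last step left them, time stands still between calls to the robot, and variables do not carry over. Pictures are saved under pics/ and viewed, and the job is handed in when it is done.

```bash
mkdir -p pics; ls
cat > h.py <<'E'
import numpy as np, cv2
from cell import manip
from scipy.spatial.transform import Rotation as R
def Rc(c):
    o=np.array(c["orientation"],float)
    return o if o.shape==(3,3) else R.from_euler('xyz',o).as_matrix()
def ray(c,p):
    d=Rc(c)@np.linalg.inv(np.array(c["intrinsics"]))@np.array([p[0],p[1],1.]);return np.array(c["origin"],float),d/np.linalg.norm(d)
def atz(c,p,z):
    o,d=ray(c,p);return o+d*(z-o[2])/d[2]
def proj(c,P):
    q=np.array(c["intrinsics"])@(Rc(c).T@(np.array(P,float)-np.array(c["origin"],float)));return q[:2]/q[2]
def tri(cs,ps):
    A=np.zeros((3,3));b=np.zeros(3)
    for c,p in zip(cs,ps):
        o,d=ray(c,p);M=np.eye(3)-np.outer(d,d);A+=M;b+=M@o
    return np.linalg.solve(A,b)
def save(c,n): cv2.imwrite(f"pics/{n}.png",c["img"][:,:,::-1])
E
python3 - <<'E'
from h import *
np.set_printoptions(precision=3,suppress=True)
print(manip.read_state())
for n in ("side","top"):
    c=manip.camera(n);save(c,n+"0");print(n,c["origin"],c["orientation"],c["intrinsics"])
    for t in ["channel","fence","hammer","disc","tube"]:
        print(t,[(np.round(m["xy"]),round(m["score"],2),m["pixels"].sum()) for m in manip.masks_of(t,c)])
    for t in ["web_mid","toe_a","toe_b","far_a","far_b","fence","channel"]:
        print(t,[(np.round(m["xy"],1),round(m["score"],2)) for m in manip.tip_of(t,c)])
E
```

```text
pics
{'clock': 0.0, 'joints': array([-1.25 ,  0.3  ,  1.522, -0.   ,  1.321, -0.067]), 'qd': array([ 0.001, -0.001,  0.001,  0.001,  0.   ,  0.001]), 'effort': array([  0.   , -53.181, -35.274,   0.071,   0.024,  -0.   ]), 'eef_pos': array([ 207.919, -508.931,  226.898]), 'eef_rot': array([-1.572,  0.   , -2.754]), 'wrist_force': array([ 0.178,  0.518, -0.336]), 'moment': array([0.009, 0.022, 0.023]), 'finger_gap': 94.12069480526934}
side [ -111.631 -1097.972   981.509] [-2.194 -0.023 -0.447] [[515.926   0.    277.912]
 [  0.    515.926 208.956]
 [  0.      0.      1.   ]]
channel [(array([232., 292.]), 0.71, np.int64(1551)), (array([375., 264.]), 0.56, np.int64(308))]
fence [(array([350., 215.]), 0.66, np.int64(1163))]
hammer []
disc [(array([351., 288.]), 0.58, np.int64(994))]
tube [(array([376., 261.]), 0.74, np.int64(286))]
web_mid [(array([251.7, 287.9]), 0.85)]
toe_a [(array([317.7, 250. ]), 0.46)]
toe_b [(array([317.7, 250. ]), 0.46)]
far_a [(array([211.6, 287.2]), 0.58), (array([129.6, 169.8]), 0.43)]
far_b [(array([211.6, 287.2]), 0.58), (array([129.6, 169.8]), 0.43)]
fence 
[... 808 characters left out ...]
53.3]), 0.62), (array([378.3, 157.5]), 0.45)]
toe_b [(array([373.2, 337.2]), 0.95), (array([385.7, 254.5]), 0.91), (array([326.6, 192.2]), 0.86), (array([158.5, 284.2]), 0.71), (array([103.5, 353.3]), 0.62), (array([378.3, 157.5]), 0.45)]
far_a [(array([ 98.5, 365.9]), 0.86), (array([388.6, 256.1]), 0.78), (array([328.8, 198.9]), 0.77), (array([156.3, 292.8]), 0.7), (array([237.9, 193.1]), 0.66)]
far_b [(array([ 98.5, 365.9]), 0.86), (array([388.6, 256.1]), 0.78), (array([328.8, 198.9]), 0.77), (array([156.3, 292.8]), 0.7), (array([237.9, 193.1]), 0.66)]
fence [(array([281.3, 135.8]), 0.86)]
channel [(array([287.5, 203.8]), 0.95), (array([372.8, 293.7]), 0.92), (array([139.3, 324.5]), 0.61)]
```

View pics/side0.png

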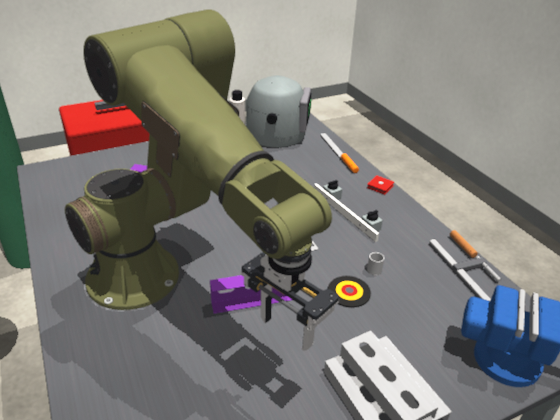

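View pics/top0.png

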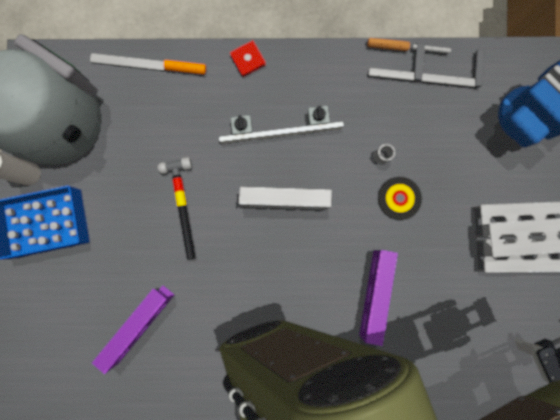

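Candidates for the channel in the top view are the silver one at (285,198), the purple ones at (133,331) and (379,298), and a grey slotted fixture at (520,238). The silver one stands 160–200 mm in front of the fence (281,135), roughly parallel to it, so it fits. I'll confirm it with a crop.

Run:
```python
from h import *
np.set_printoptions(precision=1,suppress=True)
c=manip.camera("top")
cv2.imwrite("pics/crop0.png",cv2.resize(c["img"][110:230,200:420,::-1],None,fx=3.6,fy=3.6,interpolation=cv2.INTER_CUBIC))
m=[m for m in manip.masks_of("channel",c) if np.hypot(*(np.array(m["xy"])-[285,198]))<20][0]
ys,xs=np.nonzero(m["pixels"]); r=cv2.minAreaRect(np.c_[xs,ys].astype(np.float32))
b=cv2.boxPoints(r);print(r)
for p in b: print(p,atz(c,p,80),atz(c,p,0))
m=manip.masks_of("fence",c)[0]
ys,xs=np.nonzero(m["pixels"]);print(xs.min(),xs.max(),ys.min(),ys.max())
print("fence org",atz(c,manip.tip_of("fence",c)[0]["xy"],0))
for t in("hammer","disc","tube"):
    print(t,[(atz(c,q["xy"],0),q["score"]) for q in manip.tip_of(t,c)])
```

```text
((284.8316955566406, 198.13381958007812), (90.21382141113281, 19.612411499023438), 1.8778774738311768)
[239.4 206.5] [482.9 114.   80. ] [490.9 121.9   0. ]
[240.1 186.9] [530.3 112.5  80. ] [542.3 120.3   0. ]
[330.2 189.8] [ 521.6 -104.7   80. ] [ 532.9 -115.3    0. ]
[329.6 209.4] [ 474.2 -102.3   80. ] [ 481.4 -112.7    0. ]
220 343 106 143
fence org [680.6   3.8   0. ]
hammer [(array([511.8, 276.7,   0. ]), 0.55)]
disc [(array([ 509.3, -286.3,    0. ]), 0.76)]
tube [(array([ 615.4, -248.3,    0. ]), 0.71)]
```

View pics/crop0.png

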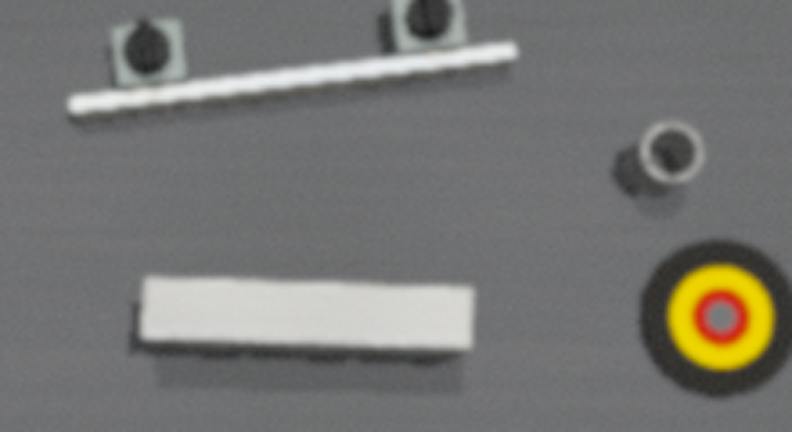

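Confirmed: the silver channel shows its upper leg in the crop (corners about (147,277) to (471,350)). The web with dark slot marks is below it, facing the robot, and the fence's front edge runs from (70,113) to (518,55).

Run:
```python
from h import *
np.set_printoptions(precision=2,suppress=True)
c=manip.camera("top")
f=lambda u,v:(200+u/3.6-.3,110+v/3.6-.3)
P=[atz(c,f(*p),80) for p in [(147,277),(474,288),(471,350),(141,340)]]
print(P); ctr=np.mean(P,0); d=(P[0]+P[3]-P[1]-P[2]); print("ctr",ctr,"yaw",-np.arctan2(d[0],d[1]), np.linalg.norm(d)/2, np.linalg.norm(P[0]-P[3]))
F=[atz(c,f(*p),30) for p in [(70,114),(518,56)]]; d=F[0]-F[1]
print(F,np.mean(F,0),"yaw",-np.arctan2(d[0],d[1]),np.linalg.norm(d))
s=manip.read_state();T=R.from_euler('xyz',s["eef_rot"]).as_matrix()
yaw=-np.arctan2(*(P[0]+P[3]-P[1]-P[2])[:2])
ex=np.array([np.cos(yaw),np.sin(yaw),0])
tgt=ctr-ex*55; tgt[2]=200
print("tgt",tgt,"tool shift",T.T@(tgt-s["eef_pos"]), "turn deg", np.degrees(R.from_matrix(T.T@R.from_euler('xyz',[-np.pi/2,0,np.pi+yaw]).as_matrix()).as_rotvec()))
```

```text
[array([530.85, 111.39,  80.  ]), array([ 521.87, -107.43,   80.  ]), array([ 480.18, -104.64,   80.  ]), array([488.5 , 115.36,  80.  ])]
ctr [505.35   3.67  80.  ] yaw -0.039410245019617644 219.58391895768722 42.5305713785348
[array([655.7 , 170.95,  30.  ]), array([ 695.93, -148.8 ,   30.  ])] [675.81  11.08  30.  ] yaw 0.12517088473661703 322.26481736304186
tgt [450.39   5.84 200.  ] tool shift [-419.16   27.45 -385.08] turn deg [ 0.   24.48 -0.  ]
```

```bash
python3 -m jog '[-419,27,-385,0,24.5,0,-419,27,-385,0,24.5,0,-419,27,-385,0,24.5,0,-419,27,-385,0,24.5,0,-419,27,-385,0,24.5,0,-419,27,-385,0,24.5,0,-419,27,-385,0,24.5,0,-419,27,-385,0,24.5,0,-419,27,-385,0,24.5,0,-419,27,-385,0,24.5,0]' 58 20
```

```text
clock: 2.53
eef_pos: [384.5, -133.1, 208.1]
eef_rot: [-1.57, 0.001, 3.102]
wrist_force: [1.3, -1.3, -0.2]
finger_gap: 57.6
```

```bash
python3 -m jog '[-30,2,-70,0,0,0,-60,8,-141,0,0,0,-60,8,-141,0,0,0,-60,8,-141,0,0,0,-60,8,-141,0,0,0,-60,8,-141,0,0,0,-60,8,-141,0,0,0]'
python3 - <<'E'
from h import *
np.set_printoptions(precision=2,suppress=True)
s=manip.read_state();print(s["eef_pos"],s["eef_rot"],s["wrist_force"])
c=manip.camera("top");save(c,"t1");c=manip.camera("side");save(c,"s1")
E
```

```text
clock: 3.12
eef_pos: [449.4, 3.0, 199.8]
eef_rot: [-1.571, -0.0, 3.102]
wrist_force: [-0.0, -0.2, -0.3]
finger_gap: 58.4
[449.4    3.05 199.81] [-1.57 -0.    3.1 ] [-0.02 -0.2  -0.33]
```

View pics/t1.png

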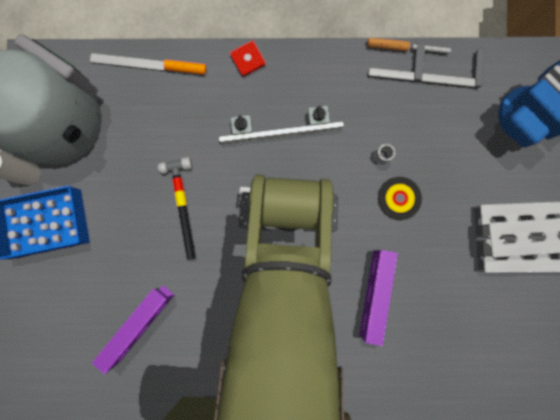

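View pics/s1.png

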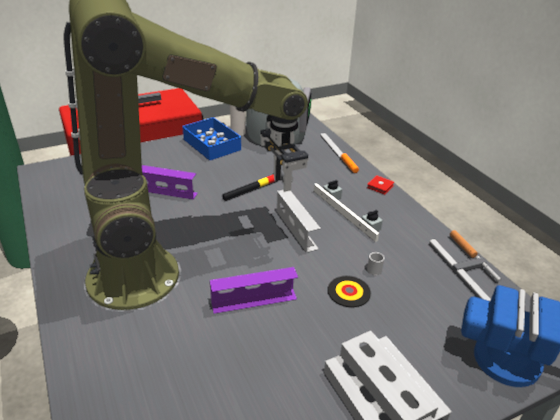

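The side view at (298,220) shows the silver channel standing with its slotted web toward the robot. The gripper hangs clear above it, and the top view is blocked by the arm. I'll check the side projection, then lower.

```bash
python3 - <<'E'
from h import *
np.set_printoptions(precision=1,suppress=True)
c=manip.camera("side");im=c["img"][:,:,::-1].copy()
yaw=-0.0394;ex=np.array([np.cos(yaw),np.sin(yaw),0]);ey=np.array([-np.sin(yaw),np.cos(yaw),0]);o=np.array([505.35,3.67,0])
pt=[o-20*ex+110*ey,o-20*ex-110*ey,o-20*ex-110*ey+[0,0,80],o-20*ex+110*ey+[0,0,80],o+20*ex+110*ey+[0,0,80],o+20*ex-110*ey+[0,0,80],o+20*ex-110*ey]
for p in pt: q=proj(c,p);print(q)
print([(m["xy"],m["score"]) for m in manip.tip_of("web_mid",c)],proj(c,o-20*ex+[0,0,40]))
im=cv2.resize(im[150:290,230:420],None,fx=4,fy=4,interpolation=cv2.INTER_CUBIC)
for p in pt: q=(proj(c,p)-[230,150]+.5)*4; cv2.circle(im,tuple(int(v) for v in q),3,(0,0,255),1)
cv2.imwrite("pics/s1c.png",im)
E
python3 -m jog '[0,40,-3,0,0,0,0,80,-3,0,0,0,0,110,-3,0,0,0,0,110,-3,0,0,0,0,110,-3,0,0,0]'
```

```text
[276.4 211.4]
[306.1 252.5]
[307.7 230.9]
[277.  190.8]
[288.5 188.3]
[320.2 227.7]
[318.3 249.2]
[([250.6, 286.1], 0.89), ([161.8, 183.4], 0.78), ([290.8, 218.6], 0.69), ([340.2, 214.9], 0.43), ([283.8, 190.5], 0.16)] [291.  220.5]
clock: 3.73
eef_pos: [449.5, 6.0, 89.9]
eef_rot: [-1.571, -0.002, 3.101]
wrist_force: [0.0, 0.1, 1.1]
finger_gap: 58.1
```

View pics/s1c.png

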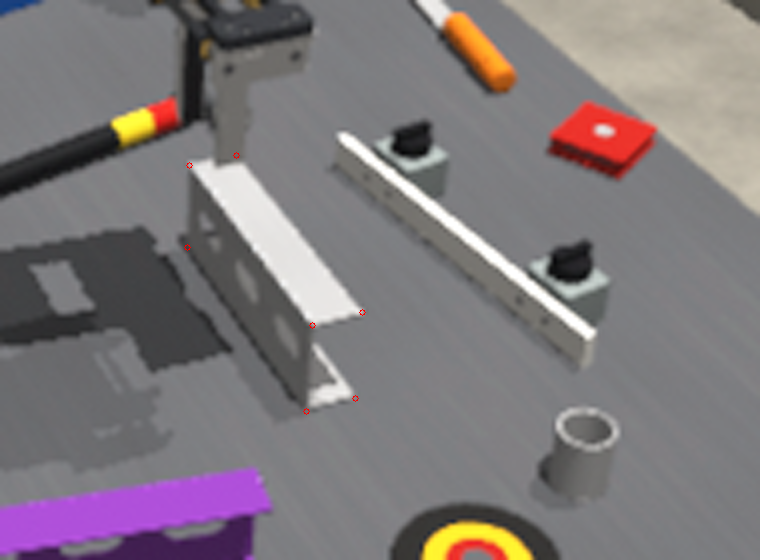

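The projected corners (red circles) match the channel to about 2 mm, with the open side to the fence. I'll advance to contact.

```bash
python3 -m jog '[-10,0,0,0,0,0,-16,0,0,0,0,0,-20,0,0,0,0,0,-23,0,0,0,0,0,-26,0,0,0,0,0,-28,0,0,0,0,0]'
```

```text
clock: 4.23
eef_pos: [477.8, 5.3, 90.3]
eef_rot: [-1.571, -0.0, 3.102]
wrist_force: [-5.0, 1.4, 4.3]
finger_gap: 58.2
```

```bash
python3 -m jog '[-3,-0.5,0,0,0,0,-6,-1,0,0,0,0,-9,-1.5,0,0,0,0,-12,-2,0,0,0,0,-15,-3,0,0,0,0,-18,-4,0,0,0,0,-20,-4,0,0,0,0]'
python3 - <<'E'
from h import *
c=manip.camera("side");cv2.imwrite("pics/s2c.png",cv2.resize(c["img"][150:290,230:420,::-1],None,fx=4,fy=4,interpolation=cv2.INTER_CUBIC))
print(manip.read_state()["wrist_force"])
E
```

```text
clock: 4.82
eef_pos: [498.3, 4.5, 94.1]
eef_rot: [-1.571, 0.001, 3.102]
wrist_force: [-1.8, 0.0, 3.7]
finger_gap: 58.3
[-2.00707869  1.23887665  1.02794681]
```

View pics/s2c.png

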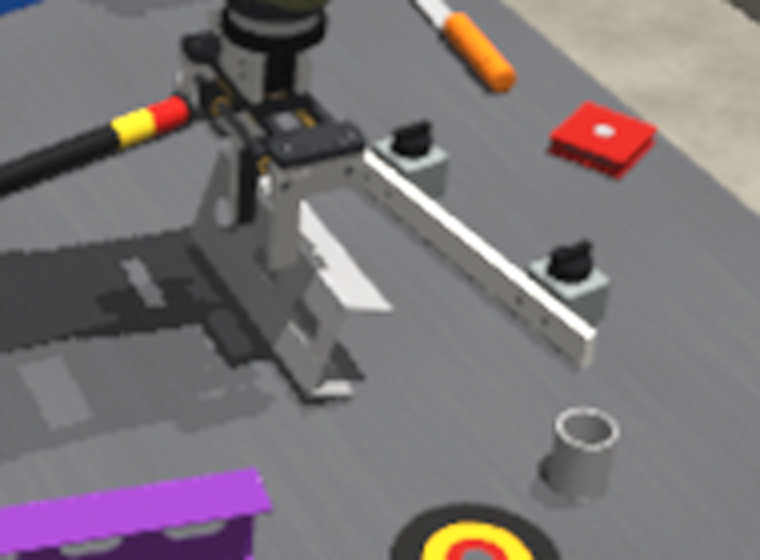

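The channel is tipping about its toe: its upper leg leans to the fence at about (350,290) in the crop. I'll continue.

```bash
python3 -m jog '[-3,-0.5,0,0,0,0,-6,-1,0,0,0,0,-9,-1.5,0,0,0,0,-12,-2,0,0,0,0,-15,-3,0,0,0,0,-18,-4,0,0,0,0,-21,-4,0,0,0,0,-24,-5,0,0,0,0]'
python3 - <<'E'
from h import *
c=manip.camera("side");cv2.imwrite("pics/s3c.png",cv2.resize(c["img"][150:290,230:420,::-1],None,fx=4,fy=4,interpolation=cv2.INTER_CUBIC))
print(manip.read_state()["wrist_force"])
E
```

```text
clock: 5.53
eef_pos: [522.0, 3.6, 98.7]
eef_rot: [-1.571, -0.0, 3.102]
wrist_force: [-0.3, 0.3, -0.2]
finger_gap: 58.0
[ 0.019877   -0.91809527  0.34034029]
```

View pics/s3c.png

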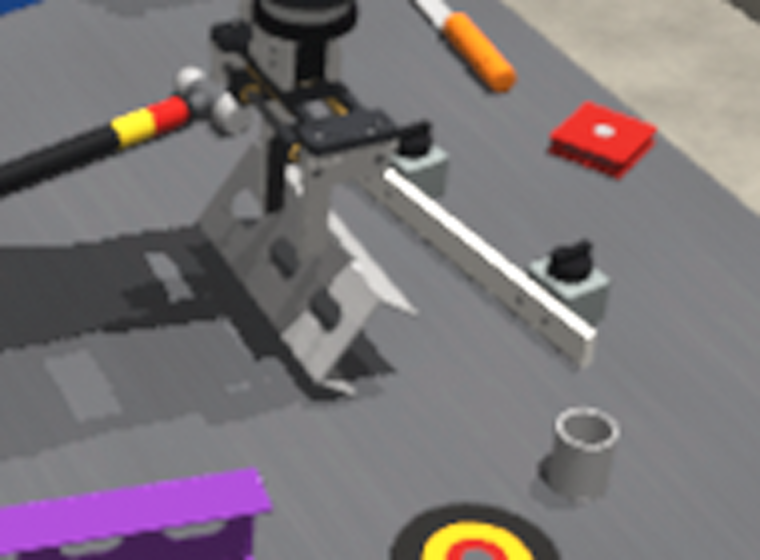

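It is leaning about 36° (near balance), with contact force near 0. I'll push a little more.

```bash
python3 -m jog '[-3,0,0,0,0,0,-6,0,0,0,0,0,-9,0,0,0,0,0,-12,0,0,0,0,0,-12,0,0,0,0,0,-12,0,0,0,0,0]'
python3 - <<'E'
from h import *
c=manip.camera("side");cv2.imwrite("pics/s4c.png",cv2.resize(c["img"][150:290,230:420,::-1],None,fx=4,fy=4,interpolation=cv2.INTER_CUBIC))
print(manip.read_state()["wrist_force"])
E
```

```text
clock: 6.08
eef_pos: [533.7, 3.1, 98.7]
eef_rot: [-1.571, -0.0, 3.102]
wrist_force: [-0.5, -0.7, 0.1]
finger_gap: 58.1
[ 0.36128273 -0.24882845 -0.71095165]
```

View pics/s4c.png

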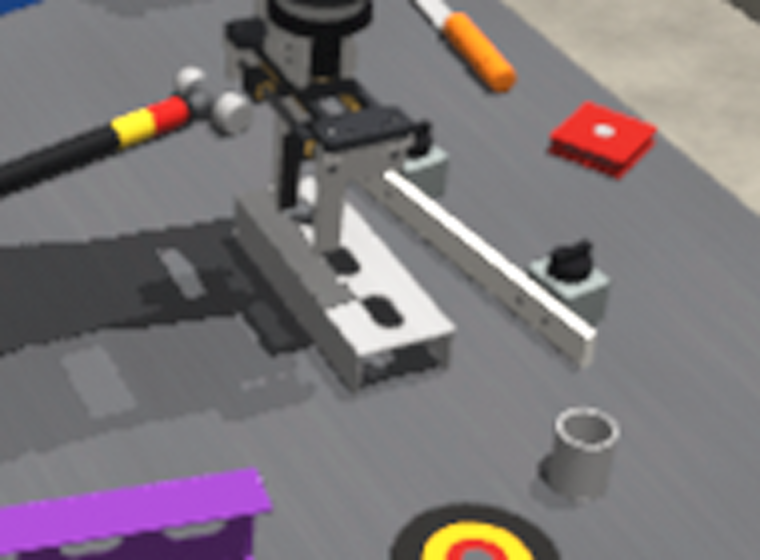

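The channel now lies slotted face up: the top face corner is at crop (453,328), and its near side faces the robot. I'll back off and measure.

```bash
python3 -m jog '[30,0,0,0,0,0,70,0,0,0,0,0,100,0,0,0,0,0,100,0,0,0,0,0,100,0,0,0,0,0]' 94
python3 - <<'E'
from h import *
np.set_printoptions(precision=1,suppress=True)
c=manip.camera("side");cv2.imwrite("pics/s5c.png",cv2.resize(c["img"][150:290,230:420,::-1],None,fx=4,fy=4,interpolation=cv2.INTER_CUBIC))
t=manip.camera("top");save(t,"t5")
for k in("web_mid","far_a","toe_a"):
  for n,cc,z in(("side",c,40 if k=="web_mid" else 20 if k=="far_a" else 0),("top",t,40 if k=="web_mid" else 20 if k=="far_a" else 0)):
    print(k,n,[(m["xy"],round(m["score"],2),atz(cc,m["xy"],z)) for m in manip.tip_of(k,cc)])
E
```

```text
clock: 6.55
eef_pos: [433.3, 7.1, 99.3]
eef_rot: [-1.571, 0.001, 3.102]
wrist_force: [0.7, 0.5, 0.2]
finger_gap: 88.1
web_mid side [([163.5, 187.3], 0.83, array([182.8, 336.9,  40. ])), ([311.3, 211.1], 0.7, array([565.3,  22.3,  40. ])), ([250.0, 284.6], 0.69, array([ 263.2, -199.3,   40. ]))]
web_mid top [([367.4, 292.2], 0.88, array([ 272.6, -196.8,   40. ])), ([142.5, 330.0], 0.82, array([186.8, 353.3,  40. ])), ([283.8, 175.0], 0.66, array([565.7,   6.3,  40. ]))]
far_a side [([338.3, 238.4], 0.95, array([ 586.9, -108.2,   20. ])), ([189.7, 176.4], 0.95, array([290.4, 398.4,  20. ])), ([212.1, 284.7], 0.72, array([ 179.8, -139.5,   20. ])), ([292.1, 273.9], 0.61, array([ 391.7, -189.1,   20. ])), ([312.5, 198.1], 0.6, array([618.5, 108.8,  20. ]))]
far_a top [([244.0, 159.0], 0.95, array([611.7, 108.2,  20. ])), ([375.8, 341.0], 0.92, array([ 150.5, -219. ,   20. ])), ([327.5, 162.0], 0.82, array([ 602.4, -106.9,   20. ])), ([98.7, 363.7], 0.67, array([102.4, 465.9,  20. ])), ([389.0, 254.2], 0.66, array([ 364.7, -258.4,   20. ])), ([158.6, 291.9], 0.55, array([275.6, 321.8,  20. ]))]
toe_a side [([321.5, 248.1], 0.95, array([ 532.1, -106.6,    0. ])), ([294.4, 301.1], 0.95, array([ 360.7, -265.3,    0. ])), ([193.4, 193.7], 0.83, array([276.6, 319.4,   0. ])), ([216.5, 312.2], 0.8, array([ 162.4, -218. ,    0. ])), ([290.2, 207.1], 0.71, array([541.3, 117.6,   0. ])), ([338.3, 211.8], 0.39, array([672.8,  30.9,   0. ]))]
toe_a top [([328.7, 193.3], 0.97, array([ 523.7, -111.1,    0. ])), ([105.9, 352.0], 0.92, array([125.2, 457.5,   0. ])), ([161.8, 287.5], 0.84, array([284.4, 319.8,   0. ])), ([376.3, 335.7], 0.71, array([ 158.9, -225.4,    0. ])), ([389.5, 254.3], 0.59, array([ 364. , -265.3,    0. ])), ([245.7, 188.4], 0.58, array([538.2, 105.6,   0. ])), ([327.9, 161.2], 0.36, array([ 608.8, -110.5,    0. ]))]
```

View pics/s5c.png

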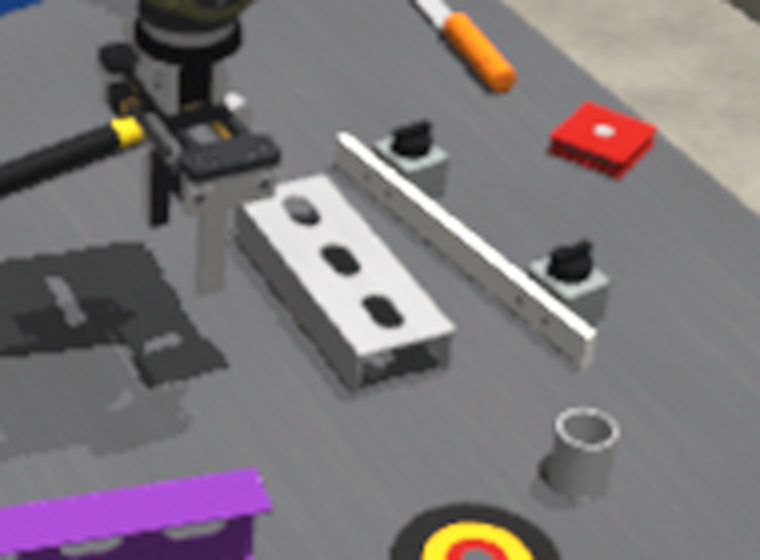

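View pics/t5.png

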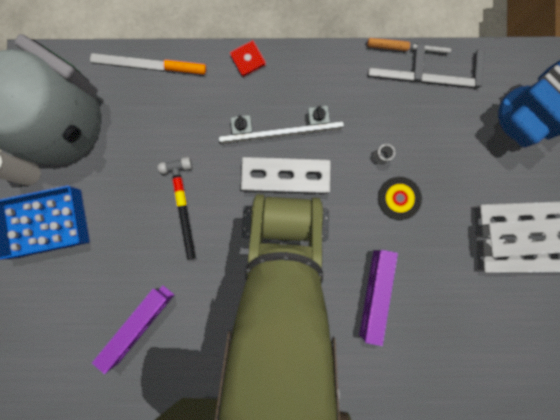

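The top view is clear now: the channel lies slotted face up at (286,175), centre about (566,6), still yawed −0.04, against the fence's +0.125. Next I'll lower the fingers and drive to contact with its near side.

```bash
python3 -m jog '[0,30,-3,0,0,0,0,63,-3,0,0,0,-40,63,-3,0,0,0,-66,63,-3,0,0,0,-74,63,-3,0,0,0,-78,63,-3,0,0,0,-82,63,-3,0,0,0,-84,63,-3,0,0,0]'
```

```text
clock: 7.62
eef_pos: [517.5, 6.8, 35.8]
eef_rot: [-1.571, -0.0, 3.102]
wrist_force: [1.1, 0.3, 0.9]
finger_gap: 94.1
```

```bash
python3 -m jog '[-4,0,0,0,0,0,-8,0,0,0,0,0,-12,0,0,0,-1,0,-16,0,-0.3,0,-2,0,-20,0,-0.6,0,-3,0,-24,0,-1,0,-4.2,0,-28,0,-1.5,0,-5.4,0,-32,0,-2,0,-6.6,0,-36,0,-2.5,0,-7.8,0,-36,0,-2.5,0,-7.8,0]'
python3 - <<'E'
from h import *
c=manip.camera("top");cv2.imwrite("pics/t6c.png",cv2.resize(c["img"][110:230,200:420,::-1],None,fx=3.6,fy=3.6,interpolation=cv2.INTER_CUBIC))
print(manip.read_state()["wrist_force"])
E
```

```text
clock: 8.45
eef_pos: [553.4, 7.7, 35.9]
eef_rot: [-1.571, -0.001, -3.044]
wrist_force: [-2.5, -1.6, 2.1]
finger_gap: 94.0
[-1.95340071 -1.50683224  0.69626108]
```

View pics/t6c.png

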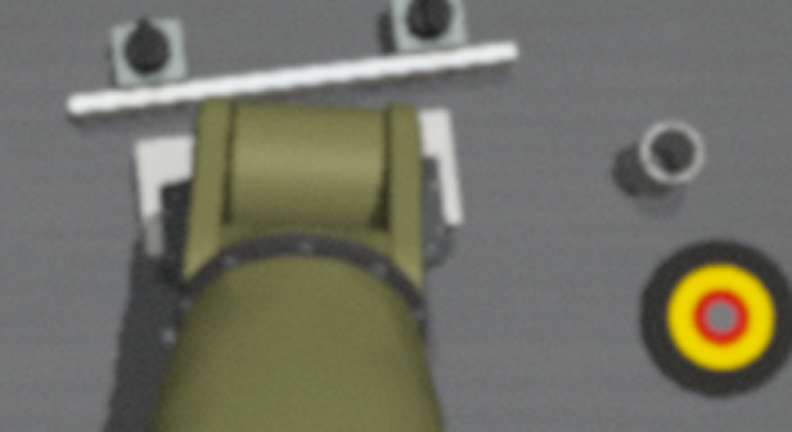

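The channel has turned with the tool: far edge from (137,141) to (450,110), slope 0.10 against the fence's 0.13, with about 35 mm left to go.

```bash
python3 -m jog '[-4,0,0,0,-0.4,0,-8,0,-0.2,0,-0.8,0,-12,0,-0.4,0,-1.2,0,-16,0,-0.5,0,-1.6,0,-20,0,-0.6,0,-1.6,0,-24,0,-0.8,0,-1.6,0,-26,0,-0.8,0,-1.6,0,-26,0,-0.8,0,-1.6,0]'
python3 - <<'E'
from h import *
c=manip.camera("top");cv2.imwrite("pics/t7c.png",cv2.resize(c["img"][110:230,200:420,::-1],None,fx=3.6,fy=3.6,interpolation=cv2.INTER_CUBIC))
c=manip.camera("side");cv2.imwrite("pics/s7c.png",cv2.resize(c["img"][150:290,230:420,::-1],None,fx=4,fy=4,interpolation=cv2.INTER_CUBIC))
print(manip.read_state()["wrist_force"])
E
```

```text
clock: 9.17
eef_pos: [579.2, 11.2, 35.9]
eef_rot: [-1.571, -0.001, -3.018]
wrist_force: [-2.9, -1.1, 1.1]
finger_gap: 93.9
[-3.94973394  0.93524435  1.40576858]
```

View pics/t7c.png

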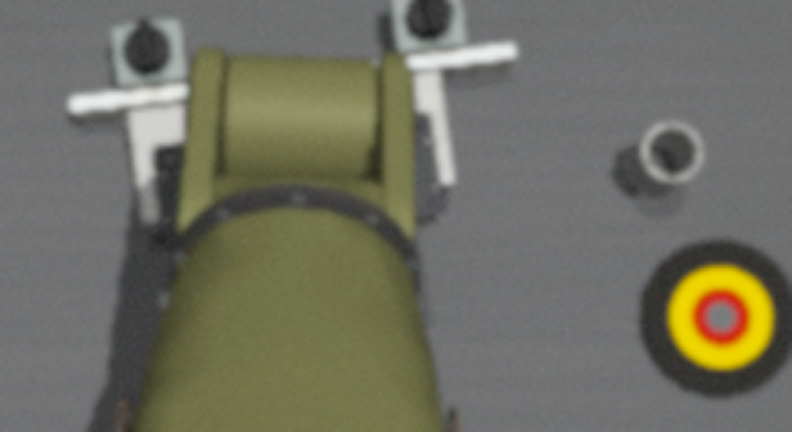

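View pics/s7c.png

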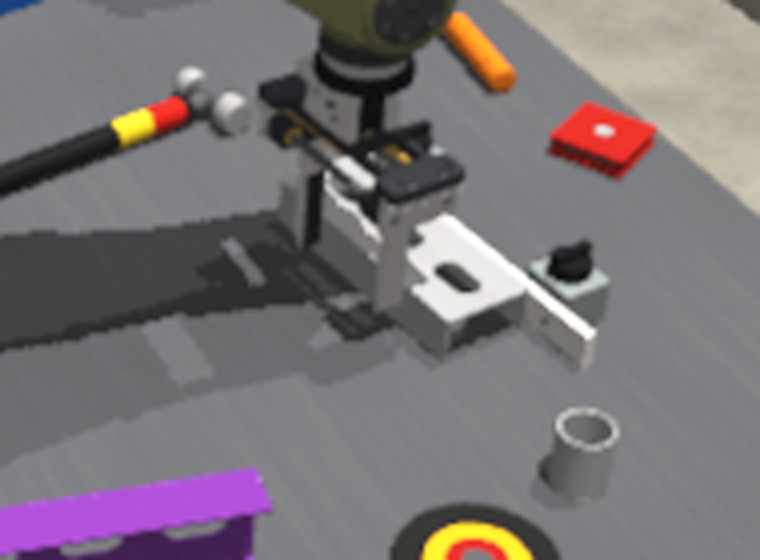

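The channel is nearly at the fence: its far edge overlaps the bar at (160,108) and (425,68) in the top crop. I'll creep on while watching the force.

```bash
python3 -m jog '[-1,0,0,0,0,0,-2,0,0,0,0,0,-3,0,0,0,0,0,-4,0,0,0,0,0,-5,0,0,0,0,0]'; python3 -m jog '[-1,0,0,0,0,0,-2,0,0,0,0,0]'
```

```text
clock: 9.68
eef_pos: [583.9, 11.7, 35.8]
eef_rot: [-1.571, -0.002, -3.018]
wrist_force: [-7.7, -0.7, 4.3]
finger_gap: 94.2
clock: 9.85
eef_pos: [585.9, 12.0, 35.9]
eef_rot: [-1.571, -0.002, -3.018]
wrist_force: [-12.7, -0.0, 6.8]
finger_gap: 93.9
```

```bash
python3 -m jog '[-1,0,0,0,0,0,-1,0,0,0,0,0]'
```

```text
clock: 10.02
eef_pos: [586.0, 12.1, 35.9]
eef_rot: [-1.571, -0.004, -3.018]
wrist_force: [-16.3, -0.6, 10.7]
finger_gap: 94.3
```

```bash
python3 -m jog '[-1,0,0,0,0,0,-1,0,0,0,0,0,-1,0,0,0,0,0]'
python3 - <<'E'
from h import *
np.set_printoptions(precision=2,suppress=True)
s=manip.read_state();print(s["wrist_force"],s["moment"])
c=manip.camera("top");cv2.imwrite("pics/t8c.png",cv2.resize(c["img"][110:230,200:420,::-1],None,fx=3.6,fy=3.6,interpolation=cv2.INTER_CUBIC))
c=manip.camera("side");cv2.imwrite("pics/s8c.png",cv2.resize(c["img"][180:270,280:400,::-1],None,fx=6,fy=6,interpolation=cv2.INTER_CUBIC))
E
```

```text
clock: 10.27
eef_pos: [586.2, 12.2, 35.9]
eef_rot: [-1.572, -0.006, -3.019]
wrist_force: [-22.6, 0.6, 16.6]
finger_gap: 94.2
[-22.64   0.58  16.58] [-0.83  3.92 -0.86]
```

View pics/t8c.png

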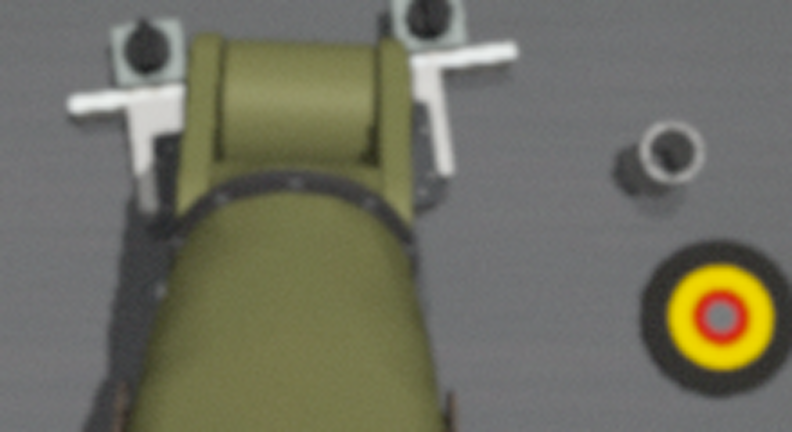

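View pics/s8c.png

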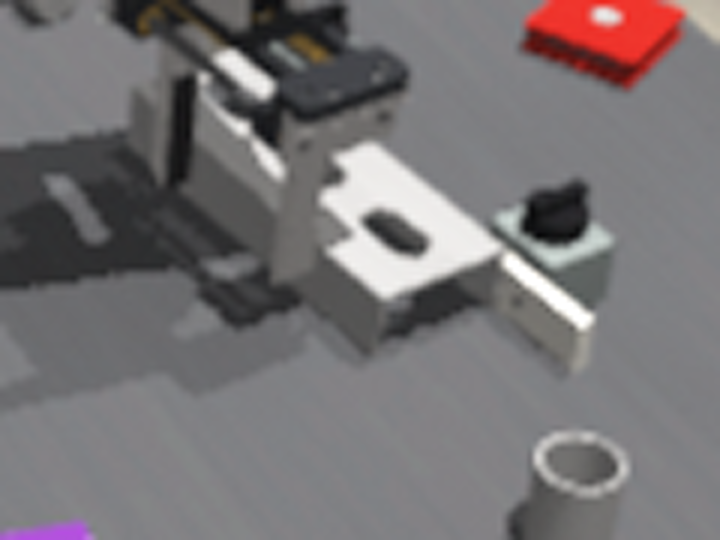

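The tool has stopped advancing at about 22 N, so the channel is bearing on the fence. I'll back straight off and measure the gap at both ends.

```bash
python3 -m jog '[2,0,0,0,0,0,6,0,0,0,0,0,20,0,0,0,0,0,50,0,0,0,0,0,90,0,0,0,0,0,130,0,0,0,0,0,130,-40,0,0,0,0,130,-80,0,0,0,0,130,-80,0,0,0,0]'
python3 - <<'E'
from h import *
np.set_printoptions(precision=1,suppress=True)
s=manip.read_state();print(s["eef_pos"])
c=manip.camera("top");cv2.imwrite("pics/t9c.png",cv2.resize(c["img"][110:200,210:350,::-1],None,fx=5.5,fy=5.5,interpolation=cv2.INTER_CUBIC));save(c,"t9")
d=manip.camera("side");cv2.imwrite("pics/s9c.png",cv2.resize(d["img"][170:270,280:400,::-1],None,fx=6,fy=6,interpolation=cv2.INTER_CUBIC))
for n,cc in(("top",c),("side",d)):
  print(n,[(m["xy"],round(m["score"],2),atz(cc,m["xy"],20)) for m in manip.tip_of("far_a",cc)])
  print(n,[(m["xy"],round(m["score"],2),atz(cc,m["xy"],0)) for m in manip.tip_of("toe_a",cc)])
  m=[m for m in manip.masks_of("channel",cc)];print([(q["xy"],q["score"]) for q in m])
m=min(manip.masks_of("channel",c),key=lambda q:np.hypot(*(np.array(q["xy"])-[280,148])))
ys,xs=np.nonzero(m["pixels"]); r=cv2.minAreaRect(np.c_[xs,ys].astype(np.float32));print(r)
E
```

```text
clock: 11.12
eef_pos: [462.0, -4.1, 122.3]
eef_rot: [-1.569, 0.01, -3.018]
wrist_force: [0.9, 0.8, 1.0]
finger_gap: 94.2
[462.   -4.1 122.3]
top [([159.8, 291.5], 0.94, array([276.6, 318.8,  20. ])), ([236.7, 137.6], 0.86, array([668. , 127.1,  20. ])), ([375.3, 342.3], 0.71, array([ 147.4, -217.6,   20. ])), ([318.0, 129.5], 0.69, array([688.1, -83.8,  20. ])), ([100.6, 363.4], 0.65, array([103.1, 461.2,  20. ])), ([392.1, 253.2], 0.62, array([ 367.2, -266.4,   20. ]))]
top [([240.4, 171.1], 0.93, array([584. , 119.4,   0. ])), ([377.8, 336.6], 0.9, array([ 156.6, -229.1,    0. ])), ([324.4, 158.5], 0.82, array([ 616.1, -101.4,    0. ])), ([104.6, 352.0], 0.8, array([125.3, 460.8,   0. ])), ([390.0, 254.5], 0.73, array([ 363.4, -266.5,    0. ])), ([281.5, 149.6], 0.65, array([640.6,  11.2,   0. ])), ([158.7, 286.6], 0.63, array([286.8, 327.8,   0. ]))]
[([133.2, 326.8], 0.86), ([376.3, 297.9], 0.63), ([280.1, 159.5], 0.62)]
side [([323.1, 193.8], 0.93, array([663.3, 116.9,  20. ])), ([294.8, 277.0], 0.93, array([ 392.8, -203. ,   20. ])), ([359.7, 224.1], 0.86, array([684. , -74.7,  20. ])), ([130.9, 168.0], 0.77, array([117.5, 534.7,  20. ])), ([194.5, 175.3], 0.74, array([307.9, 398.6,  20. ])), ([323.5, 217.5], 0.28, array([598.3,   0.5,  20. ]))]
side [([340.3, 240.6], 0.94, array([601.4, -99.2,   0. ])), ([294.2, 298.9], 0.86, array([ 363.8, -258. ,    0. ])), ([214.5, 309.7], 0.81, array([ 160.7, -207.9,    0. ])), ([194.3, 193.0], 0.79, array([280.7, 322.3,   0. ]))]
[([330.5, 211.9], 0.89), ([252.2, 288.3], 0.87), ([168.3, 182.3], 0.78)]
((280.54864501953125, 149.33248901367188), (34.14237976074219, 87.09666442871094), 82.9834976196289)
```

View pics/t9c.png

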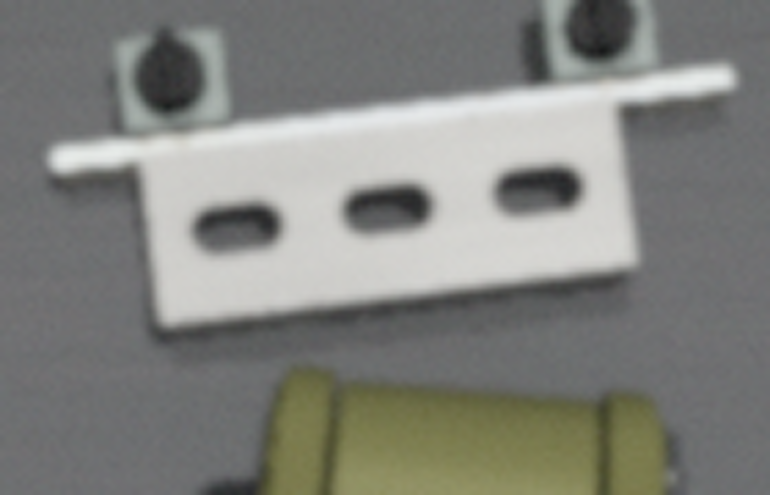

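View pics/s9c.png

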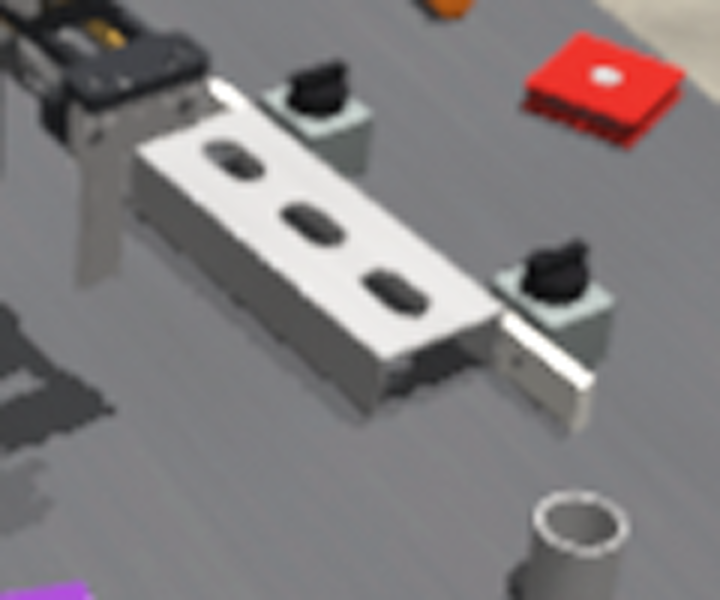

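Both views show it lying flat, face up, parallel to the bar: the near edge slopes 0.126 and the bar 0.124. No gap line shows at either end, (145,150) and (615,98) in the top crop. The last push was carried mainly by the right finger, so I'll repeat a gentle press with the left finger leading to seat that end too.

```bash
python3 -m jog '[0,40,0,0,0,0,0,80,0,0,0.6,0,0,80,0,0,1.2,0,-40,80,0,0,1.2,0,-80,80,0,0,1.2,0,-110,80,0,0,1.2,0,-120,80,0,0,1.2,0,-124,80,0,0,1.2,0,-126,80,0,0,1.2,0,-127,80,0,0,1.2,0]'
```

```text
clock: 12.4
eef_pos: [585.1, 11.8, 36.6]
eef_rot: [-1.571, -0.001, -3.038]
wrist_force: [-4.7, -0.7, 4.5]
finger_gap: 93.8
```

```bash
python3 -m jog '[-1,0,0,0,0,0,-2,0,0,0,0,0,-2,0,0,0,0,0]';  python3 -c "
from h import *
s=manip.read_state();print(s['wrist_force'].round(1),s['moment'].round(2))"
```

```text
clock: 12.65
eef_pos: [585.6, 11.9, 36.5]
eef_rot: [-1.571, -0.004, -3.037]
wrist_force: [-13.3, -2.5, 11.0]
finger_gap: 93.9
[-13.3  -2.5  11. ] [0.38 2.43 0.81]
```

The moment sign has flipped, so the left finger is carrying the load, and the channel does not yield (0.5 mm for 9 N). I'll press slightly more, then retreat.

```bash
python3 -m jog '[-1,0,0,0,0,0,-1,0,0,0,0,0,-1,0,0,0,0,0]';  python3 -m jog '[2,0,0,0,0,0,6,0,0,0,0,0,20,0,0,0,0,0,50,0,0,0,0,0,90,0,0,0,0,0,130,0,0,0,0,0,150,-40,0,0,0,0,150,-80,0,0,0,0,150,-80,0,0,0,0,150,-80,0,0,0,0]'
python3 - <<'E'
from h import *
np.set_printoptions(precision=2,suppress=True)
s=manip.read_state();print(s["eef_pos"],s["wrist_force"])
c=manip.camera("top");cv2.imwrite("pics/t10c.png",cv2.resize(c["img"][110:200,210:350,::-1],None,fx=5.5,fy=5.5,interpolation=cv2.INTER_CUBIC))
m=min(manip.masks_of("channel",c),key=lambda q:np.hypot(*(np.array(q["xy"])-[280,148])))
print(m["xy"])
for t in("hammer","disc","tube"):
    print(t,[(atz(c,q["xy"],0),q["score"]) for q in manip.tip_of(t,c)])
d=manip.camera("side");save(d,"s10")
# near top edge slope and bar slope
g=c["img"].astype(float).mean(2)
E
```

```text
clock: 12.9
eef_pos: [585.7, 11.9, 36.5]
eef_rot: [-1.571, -0.006, -3.037]
wrist_force: [-21.2, -3.5, 16.3]
finger_gap: 93.8
clock: 13.73
eef_pos: [440.1, -3.5, 118.1]
eef_rot: [-1.57, 0.005, -3.039]
wrist_force: [0.3, 0.4, -0.0]
finger_gap: 94.2
[440.08  -3.47 118.1 ] [ 0.35  0.38 -0.  ]
[280.8, 155.6]
hammer [(array([515.47, 275.47,   0.  ]), 0.96)]
disc [(array([ 509.24, -293.86,    0.  ]), 0.57)]
tube [(array([ 618.07, -242.  ,    0.  ]), 0.61)]
```

View pics/t10c.png

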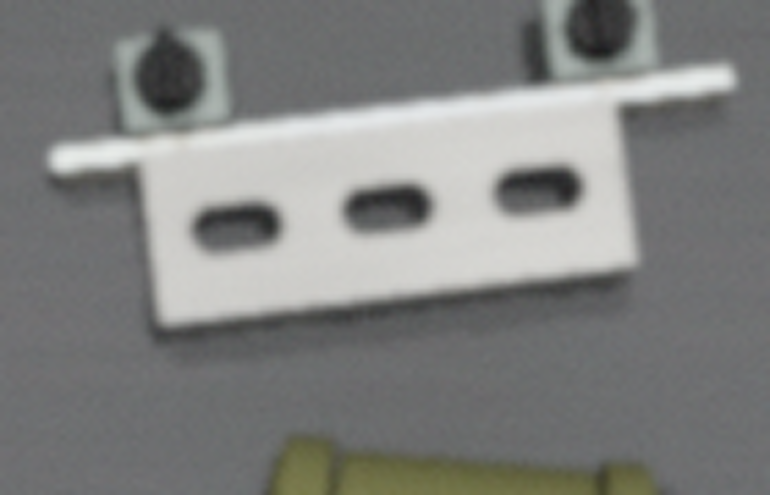

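View pics/s10.png

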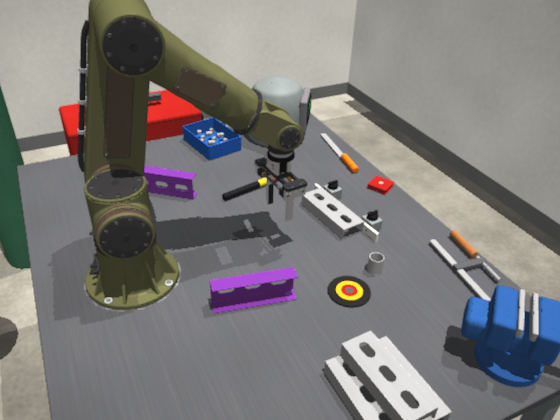

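The second press did not shift it: in the top crop the channel still runs along the bar from (145,150) to (615,98), face up. The bystanders stand where they were, the arm is clear, and the wrist force is about 0. I'm handing in.

```bash
python3 -c "
from h import *
print(manip.sign_off())"
```

```text
the job is handed in; nothing more can be done
None
```

The channel now lies on the edges of both legs, slotted face up, with its far side against the fence. I handed the job in at about 14 s on the clock.

**What I did:** I used the open fingers to push the silver channel near the top of its web. It turned about its toe, passed balance and fell towards the fence. I then pushed its near side low down, turning it about 9° to match the fence, until it bore on the bar. I pressed once with the right finger carrying most of the load (about 23 N) and once with the left (about 21 N). I didn't grip or lift it.

**Last checks:**
- **Against the fence:** under both presses the tool stopped advancing. In the top view the near edge slopes 0.126 and the bar 0.124, and no gap shows at either end. Reading slopes from that picture leaves up to about 1 mm of uncertainty at one end.
- **Other things on the bench:** the hammer, disc and tube show no visible movement. Their network positions differ by up to 8 mm from the first reading, which I take as detector noise because the arm was never near them. The purple look-alikes were not touched.
- **Robot:** the arm stands clear of everything, with wrist force near 0.

No check failed. The networks sometimes gave points on the channel that were off by centimetres, such as `far_b`, so for the final alignment I relied on the image edges and contact forces.

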